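# Hold the drying jar shut for the night

## Robot

A 6-joint arm with a two-finger parallel gripper is mounted at the origin on the work surface. World frame = base frame: x ahead of the robot, y to its left, z up, the work surface at z = 0. Lengths are in m, angles in rad, forces in N, time in s.
With the tool pointing down it reaches from about 0.35 to 0.85 m from the base axis. Payload 8.1 kg.
Tool frame: the origin (TCP) lies at the very end of the fingers, on their centre line; the grasp point (between the pads) lies 19 mm behind it; z points along the fingers, x is the direction in which the jaws open and shut, and the axes are right-handed (so a half turn about z gives the same grasp; the last joint's range is limited). The gripper opens to 93 mm and grips with 3 to 60 N. Pads are 15 mm wide; open, the fingers measure 128 mm over their backs; the gripper's body (75 mm by 188 mm) begins 65 mm behind the grasp point.
Start: joints at [1.193, 0.13, 1.488, -0, 1.523, -0.085], TCP at [0.173, 0.574, 0.191] pointing down, gripper open.
Joint ranges: [-2.96, 2.96], [-0.89, 2.26], [0.02, 2.5], [-1.34, 4.48], [0, 2.73], [-2.66, 2.66]. Speed limits (rad/s): [2.39, 2.39, 2.79, 3.14, 3.14, 3.14].

## Interface

Orientations are given as a rotation vector (axis times angle).
In Python, from plant import robot gives the robot as it stands. The module is installed in compiled form; this text tells all that it offers.
- The arm moves only by the tool jog_arm, never from a script. Its argument "commands" is one flat list of numbers, 5 for each row, row after row: the gripper's target within -1 to 1 (shut at 1, half-way at 0, fully open at -1), then the shift along the tool's x, y, z in m, then the turn about the tool's z in degrees. A call has 1 to 20 rows; each row shifts and turns the commanded pose from where the row before left it, along the tool's axes as they then stand; what a row does not reach is not made up. A row lasts 1/12 s, in which the tool goes at most 41.7 mm and 7.16 degrees, less where a joint would pass 70% of its speed; a pose out of reach is approached as far as the arm can. A call is refused whole if a number of a shift passes 0.0417 or a number of a turn 7.16, either way. A call with a gripper value outside its range is refused whole. The fingers move at their own pace and stop on an object; "grip_force" is the grip in N (left out, the last holds). Time passes only in rows, so rows that do not move let the fingers close. It gives the time, the measured TCP pose, the force and the opening at its end, in the units of the state.
- robot.read_state(): the state, without advancing time (a new reading comes with each control period).
- robot.read_camera(name): name is "scene" or "top"; returns a dict with "img" (480x640x3 uint8, blue, green, red), "vfov" (degrees; the focal length in pixels is half the picture's height over the tangent of half this angle, whatever the lens; pixels are square), "cx", "cy" (the principal point, pixels), "k1" (the pictures are not rectified: a ray, as slopes to the right and down, at radius r is drawn at 1 + k1 r^2 times it, then the intrinsics apply), "extrinsics" (4x4, takes a point from world to camera coordinates). Camera axes: x right, y down, z forward; pixel columns grow to the right and rows downward; lengths in m; the calibration is good to about 2 mm. A picture is of the moment at which its call begins. There is no depth.
- robot.close_job(): hands the job in, once; it reports no verdict.
Trained networks look in a picture, given as the dict that the camera call returned (one of the last four; its "shot" number tells which), for a name from the list of things; names that differ only in an ending like _2 or _b are one class to them, and where a whole thing is asked for, a point or a joint stands for the part that bears it (a point fixed in the world has none). Each returns a list of dicts, best first, with "score" (0 to 1); they miss things now and then, are a little off and sometimes report something else, mostly with a low value. They report only what shows in the picture. A call takes as long as a camera call. They do not tell look-alikes from the thing itself.
- robot.recognise(thing, picture): "box" ([centre column, centre row, width, height] as shares, 0 to 1, of the picture: columns of its width, rows of its height, round what is visible of it).
- robot.pinpoint(thing, picture): "position" ([row, column] as shares, 0 to 1, of the picture: columns of its width, rows of its height: a listed point, or the origin of a listed thing).
The state is a dict: "t": time; "q": joint angles; "dq": joint speeds; "joint_torque": joint torques, N m; "tool_pos": TCP position; "orientation": TCP orientation; "force": force on the tool from outside, world axes, zero at the start; "wrist_torque": the same for the moment, N m; "opening": finger opening in m.
Only numpy, scipy, OpenCV 4.12 (cv2) and the standard library are available. Lean on these libraries where they do the work, as an engineer would, in place of code of your own. Each camera call takes 0.05 s, during which the arm holds its last target.

## Task

The grey hearing aid drying jar stands under the sliding stop of a small aluminium hold-down stand. Press that stop down until its rubber foot rests on the jar's lid, and then push the stand's red clamp lever all the way down to lock it. Leave the jar standing upright in its place under the stop, and do not touch the other stand, which holds an amber jar.

Things in the scene. Friction and masses are not known exactly. Their poses are not given: they have to be found in the camera images.
- drying_jar: Grey plastic screw-top jar, 60 mm in diameter and 60 mm tall, loose (about 0.18 kg), on the 12 mm base plate of its aluminium stand (plate 150 by 120 mm, column behind the jar, flat arm over it, top of the arm 147 mm above the table; turned up to 20 degrees). Origin at the centre of its underside, z up; the lid's top is 60 mm above it.
- stop_knob (a point): Centre of the top face of the black knob (32 mm across, 14 mm tall) of the stop over the grey jar: an upright rod sliding in the arm, its 24 mm rubber foot 114 mm below this point. Friction holds it where it is left; 2 to 4 N push it down. The foot starts 15 to 40 mm above the lid; resting on the lid, this point is 174 mm above the jar's origin. Free above; the raised lever is beside it.
- clamp_pad (a point): Centre of the upper face of the red pad (20 by 30 mm) near the end of the clamp lever, 57 mm from its level hinge on the arm's left side (seen from the robot). Site y: along the lever, outward; z: out of the face. Unlocked it slopes up 38 to 45 degrees; locked it is level, this point 156 mm above the table, at a firm stop. Pushing straight down there with 2 to 4 N closes it; it stays put.
- spare_stand: The other, identical stand, with a 50 mm tall amber jar (white lid) under its stop: not to be touched. Origin at the centre of the underside of its 150 by 120 mm base plate, z up, column towards +x; stop axis at x = -20 mm, knob top up to 226 mm high, lever to its +y side reaching y = 102 mm. Which stand is on the left varies.
Mind the look-alikes: they are no part of the job. What is shaped like the part that bears stop_knob but yellow is not meant. What is shaped like the drying_jar but purple is not meant.

How it is judged:
By the outcome, as a careful person would: the job done as asked, in the order asked, and still so for the second after the job is handed in, with the robot touching nothing.
It also fails if it takes over 34 s, if anything falls off the work surface, if the arm or the gripper's body presses on something with over 40 N, if the wrist force passes 120 N, or if a joint passes its speed limit or range.

## Working session

There is one attempt and no reset: what is moved stays moved. The work goes in short steps, Python scripts to look and compute and a tool call to move; the robot and the scene stay as the last step left them, time stands still between calls to the robot, and variables do not carry over. Pictures are saved under pics/ and viewed, and the job is handed in when it is done.

Besides the shell and the picture viewer there is one more tool, called after "Emit:" as name(argument=value, ...), one argument or row to a line, values as JSON. jog_arm: Moves the arm, as the interface text tells. Its arguments: {"type":"object","properties":{"commands":{"type":"array"},"grip_force":{"type":"number"}},"required":["commands"]}

```bash
mkdir -p pics
cat > h.py <<'E'
import numpy as np, cv2
from plant import robot
def K(p):
    h,w=p["img"].shape[:2]; f=h/2/np.tan(np.radians(p["vfov"])/2); return f
def ray(p,u,v):
    f=K(p); xd=np.array([(u-p["cx"])/f,(v-p["cy"])/f]); x=xd.copy()
    for _ in range(30): x=xd/(1+p["k1"]*(x@x))
    E=np.array(p["extrinsics"]); R,t=E[:3,:3],E[:3,3]
    d=R.T@np.array([x[0],x[1],1]); return -R.T@t, d/np.linalg.norm(d)
def proj(p,X):
    E=np.array(p["extrinsics"]); c=E[:3,:3]@np.array(X)+E[:3,3]; x=c[:2]/c[2]; x=x*(1+p["k1"]*(x@x)); return x*K(p)+[p["cx"],p["cy"]]
def atz(p,u,v,z):
    o,d=ray(p,u,v); return o+d*(z-o[2])/d[2]
def tri(a,b):
    (o1,d1),(o2,d2)=a,b
    A=np.stack([d1,-d2],1); s=np.linalg.lstsq(A,o2-o1,rcond=None)[0]
    p1=o1+s[0]*d1;p2=o2+s[1]*d2; return (p1+p2)/2,np.linalg.norm(p1-p2)
E
cat > a.py <<'E'
from h import *
import pickle
P={n:robot.read_camera(n) for n in("scene","top")}
pickle.dump(P,open("p0.pkl","wb"))
for n,p in P.items():
    cv2.imwrite(f"pics/{n}0.png",p["img"])
    print(n,p["vfov"],p["cx"],p["cy"],p["k1"],np.round(p["extrinsics"],3).tolist())
    for t in("drying_jar","stop_knob","clamp_pad","spare_stand"):
        for r in robot.pinpoint(t,p): print(n,t,round(r["score"],2),np.round([r["position"][1]*640,r["position"][0]*480],1))
s=robot.read_state(); print(s["t"],s["tool_pos"],s["orientation"],s["force"],s["opening"])
E
python3 a.py
```

```text
scene 57.93697848191256 318.546768248947 236.64872520464823 -0.09624186940300376 [[0.657, 0.754, -0.004, -0.344], [0.67, -0.587, -0.454, -0.199], [-0.344, 0.296, -0.891, 1.02], [0.0, 0.0, 0.0, 1.0]]
scene drying_jar 0.95 [441.1 211.8]
scene drying_jar 0.82 [392.5 236.7]
scene stop_knob 0.7 [406.  177.8]
scene stop_knob 0.67 [321.4  99.4]
scene clamp_pad 0.61 [345.   95.1]
scene spare_stand 0.97 [261.5 370.7]
top 55.26750120792395 320.5519919630519 239.58859078736498 -0.10192596103236581 [[-0.008, -1.0, -0.007, 0.072], [-0.998, 0.008, -0.065, 0.456], [0.066, 0.006, -0.998, 0.948], [0.0, 0.0, 0.0, 1.0]]
top drying_jar 0.61 [242.5 218.7]
top drying_jar 0.56 [186.9 208.7]
top stop_knob 0.83 [225.1 210.6]
top stop_knob 0.71 [223.8 344.2]
top clamp_pad 0.89 [185.2 222.1]
top clamp_pad 0.69 [189.  342.8]
top spare_stand 0.75 [422.2 207.4]
0.5 [0.17315426 0.57445268 0.19120699] [ 2.52166190e+00  1.87364187e+00 -5.02359207e-05] [-0.39692761 -0.88905982  0.71278696] 0.09300075816419298
```

View pics/scene0.png

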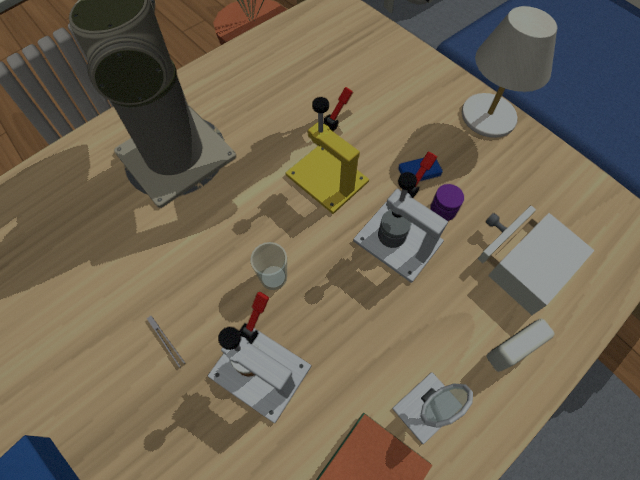

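View pics/top0.png

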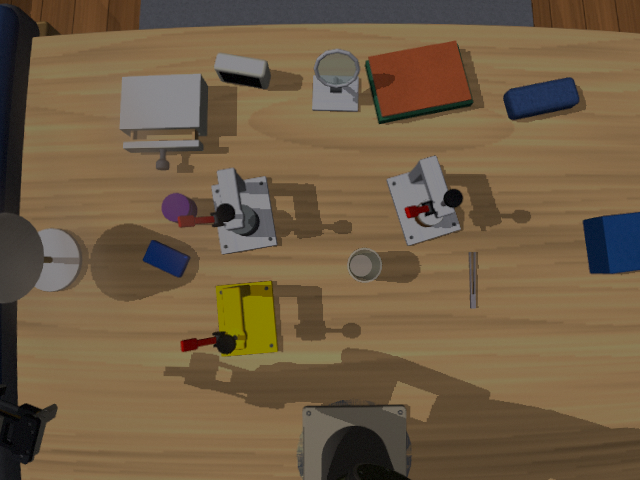

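The target stand carries the grey jar (top view around 245,215; scene around 400,235). The spare stand is on the right with the amber jar, and there is a yellow decoy stand in front. The red pad sits at scene ≈(428,162) and top ≈(185,222). I'll zoom in and triangulate.

```bash
cat > b.py <<'E'
from h import *
import pickle
P=pickle.load(open("p0.pkl","rb"))
s,t=P["scene"],P["top"]
a=cv2.resize(s["img"][140:290,340:480],None,fx=4,fy=4,interpolation=cv2.INTER_CUBIC)
cv2.imwrite("pics/sz.png",a)
b=cv2.resize(t["img"][150:270,150:300],None,fx=5,fy=5,interpolation=cv2.INTER_CUBIC)
cv2.imwrite("pics/tz.png",b)
k=tri(ray(s,406,177.8),ray(t,225.1,210.6)); print("knob",k)
j=tri(ray(s,392.5,236.7),ray(t,242.5,218.7)); print("jar",j)
for z in(.012,):
  print("jar z12",atz(s,392.5,236.7,z),atz(t,242.5,218.7,z))
c=tri(ray(s,428,162),ray(t,185.2,222.1)); print("pad",c)
print("spare",atz(t,422.2,207.4,0),atz(s,261.5,370.7,0))
E
python3 b.py
```

```text
knob (array([0.49257083, 0.22538964, 0.21673564]), np.float64(0.003987998841562548))
jar (array([0.50133339, 0.23191825, 0.00380008]), np.float64(0.008461400561327066))
jar z12 [0.50110188 0.22436623 0.012     ] [0.50309107 0.23384806 0.012     ]
pad (array([0.47923064, 0.30692973, 0.17559353]), np.float64(0.0011773941263116057))
spare [ 0.5256213  -0.15085261  0.        ] [ 0.53456088 -0.14970618  0.        ]
```

```bash
sleep 0.2
```

```text
(no output)
```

View pics/sz.png

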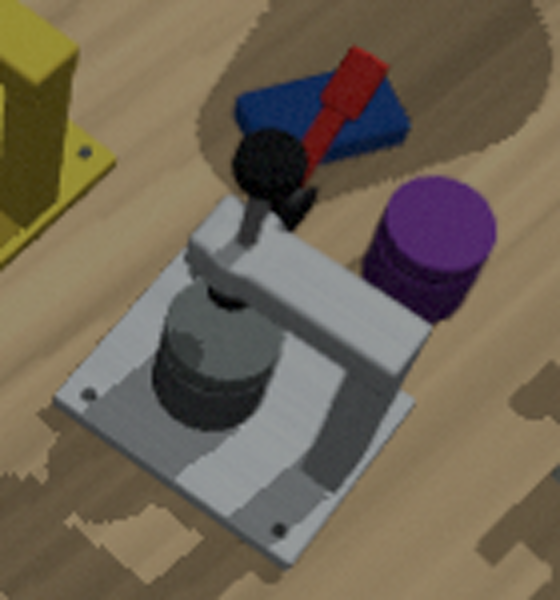

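View pics/tz.png

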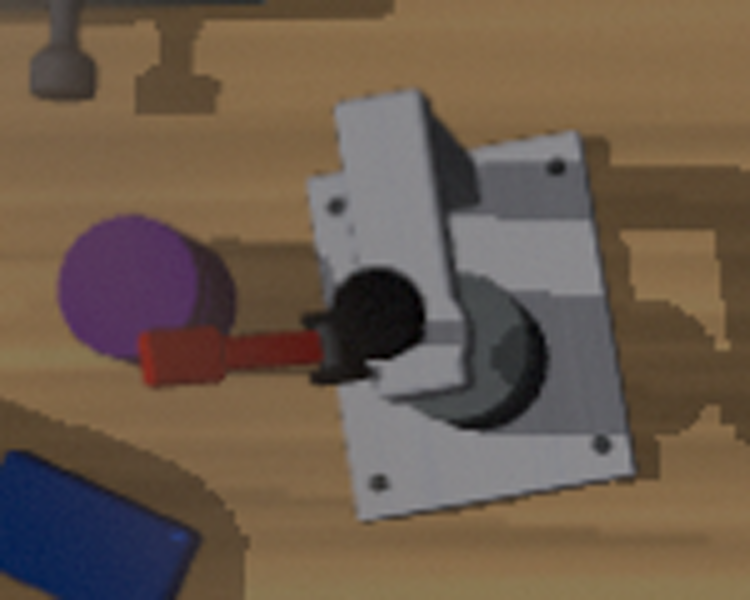

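```bash
cat > c.py <<'E'
from h import *
import pickle
P=pickle.load(open("p0.pkl","rb"))
s,t=P["scene"],P["top"]
T=lambda u,v:(u/5+150-.4,v/5+150-.4)
S=lambda u,v:(u/4+340-.4,v/4+140-.4)
# plate corners stand frame: (x+,y+),(x+,y-),(x-,y-),(x-,y+)
print("top corners",[np.round(atz(t,*T(*c),.012)[:2],4).tolist() for c in[(308,178),(578,132),(634,473),(362,519)]])
print("scene corners",[np.round(atz(s,*S(*c),.012)[:2],4).tolist() for c in[(414,403),(291,558),(55,398)]])
k=tri(ray(s,*S(267,157)),ray(t,*T(378,307))); print("knob",k)
print("pad",tri(ray(s,*S(358,78)),ray(t,*T(180,355))))
print("pad outer end",tri(ray(s,*S(372,56)),ray(t,*T(146,357))))
print("pad inner end",tri(ray(s,*S(342,104)),ray(t,*T(222,352))))
from scipy.optimize import least_squares
c=[atz(t,*T(*c),.012)[:2] for c in[(308,178),(578,132),(634,473),(362,519)]]+[atz(s,*S(*c),.012)[:2] for c in[(414,403),(291,558),(55,398)]]
def fit(dims):
    a,b=dims
    m=[(a,b),(a,-b),(-a,-b),(-a,b),(a,b),(a,-b),(-a,-b)]
    m[4:]=[(a,b),(a,-b),(-a,-b)]
    def r(p):
        C,Sn=np.cos(p[2]),np.sin(p[2]); R=np.array([[C,-Sn],[Sn,C]])
        return np.concatenate([R@np.array(q)+p[:2]-w for q,w in zip(m,c)])
    return least_squares(r,[.5,.22,.15])
for d in((.075,.06),(.06,.075)):
    f=fit(d); print(d,f.x,np.sqrt(np.mean(f.fun**2)))
    x,y,th=f.x
    L=lambda X,Y:(x+X*np.cos(th)-Y*np.sin(th),y+X*np.sin(th)+Y*np.cos(th))
    print("axis",L(-.02,0),"y102",L(-.02,.102))
E
python3 c.py
```

```text
top corners [[0.5761, 0.302], [0.5944, 0.1856], [0.4483, 0.1617], [0.4297, 0.2773]]
scene corners [[0.5773, 0.2984], [0.5941, 0.1865], [0.4512, 0.1589]]
knob (array([0.49272089, 0.22645397, 0.21267424]), np.float64(0.0030813326956171663))
pad (array([0.48083094, 0.30255258, 0.18953758]), np.float64(0.00022801472218535754))
pad outer end (array([0.47928818, 0.31227231, 0.19600516]), np.float64(0.0005696305927004458))
pad inner end (array([0.48300429, 0.29018771, 0.18288816]), np.float64(0.0018524556099617647))
(0.075, 0.06) [0.51246623 0.23105378 0.1635316 ] 0.001876228443906282
axis (np.float64(0.49273306422768093), np.float64(0.22779770952791994)) y102 (np.float64(0.47612708670649173), np.float64(0.32843687442194))
(0.06, 0.075) [0.51459103 0.23390139 0.12517253] 0.014941013226716053
axis (np.float64(0.49474751038022596), np.float64(0.2314044687881517)) y102 (np.float64(0.48201322712297623), np.float64(0.3326064353200533))
```

Emit:
jog_arm(
  commands=[1,0,0,-0.035,0,1,0,0,-0.035,0,1,0,0,-0.01,7,1,0,0,0,7,1,0,0,0,7,1,0,0,0,7,1,0,0,0,7,1,0,0,0,7,1,0,0,0,7,1,0,0,0,7,1,0,0,0,7,1,0,0,0,0],
  grip_force=10,
)

```text
t: 1.5
tool_pos: [0.1732, 0.5745, 0.2713]
orientation: [-3.13, -0.27, -0.0]
force: [-0.1, 0.4, -0.2]
opening: 0.0176
```

```bash
cat > st.py <<'E'
from h import *
from scipy.spatial.transform import Rotation as Ro
import sys
s=robot.read_state(); R=Ro.from_rotvec(s["orientation"]).as_matrix()
print("t",s["t"],"pos",np.round(s["tool_pos"],4),"xhead",np.degrees(np.arctan2(R[1,0],R[0,0])),"z",np.round(R[:,2],3),"F",np.round(s["force"],2),"open",s["opening"],"q",np.round(s["q"],2))
for a in sys.argv[1:]:
    g=np.array(eval(a)); print(a,"tool shift",np.round(R.T@(g-s["tool_pos"]),4))
E
python3 st.py "(0.4927,0.227,0.26)"
```

```text
t 1.5 pos [0.1732 0.5745 0.2713] xhead 9.877123740517069 z [ 0.  0. -1.] F [-0.14  0.43 -0.21] open 0.01759121597171362 q [1.19 0.11 1.36 0.   1.67 1.02]
(0.4927,0.227,0.26) tool shift [0.2552 0.3971 0.0112]
```

Emit:
jog_arm(
  commands=[1,0.0196,0.0305,0,0,1,0.0196,0.0305,0,0,1,0.0196,0.0305,0,0,1,0.0196,0.0305,0,0,1,0.0196,0.0305,0,0,1,0.0196,0.0305,0,0,1,0.0196,0.0305,0,0,1,0.0196,0.0305,0,0,1,0.0196,0.0305,0,0,1,0.0196,0.0305,0,0,1,0.0196,0.0305,0,0,1,0.0196,0.0305,0,0,1,0.0196,0.0305,0,0,1,0,0,0,0],
)

```text
t: 2.67
tool_pos: [0.4977, 0.2246, 0.2709]
orientation: [3.127, 0.279, 0.001]
force: [0.4, 0.4, 0.0]
opening: 0.001
```

```bash
python3 st.py "(0.4927,0.227,0.225)"
python3 - <<'E'
from h import *
for n in("scene","top"):
    p=robot.read_camera(n); cv2.imwrite(f"pics/{n}1.png",p["img"])
    print(n,proj(p,robot.read_state()["tool_pos"]))
a=cv2.imread("pics/scene1.png"); cv2.imwrite("pics/s1z.png",cv2.resize(a[60:280,300:520],None,fx=2.7,fy=2.7))
E
```

```text
t 2.6667 pos [0.4977 0.2246 0.2709] xhead 10.19320222403583 z [ 0.001 -0.002 -1.   ] F [0.38 0.41 0.01] open 0.0009612385842891401 q [ 0.33 -0.04  1.52 -0.    1.66  0.15]
(0.4927,0.227,0.225) tool shift [-0.0045 -0.0033  0.0459]
scene [415.40412312 158.70856589]
top [216.78851758 205.52442334]
```

View pics/s1z.png

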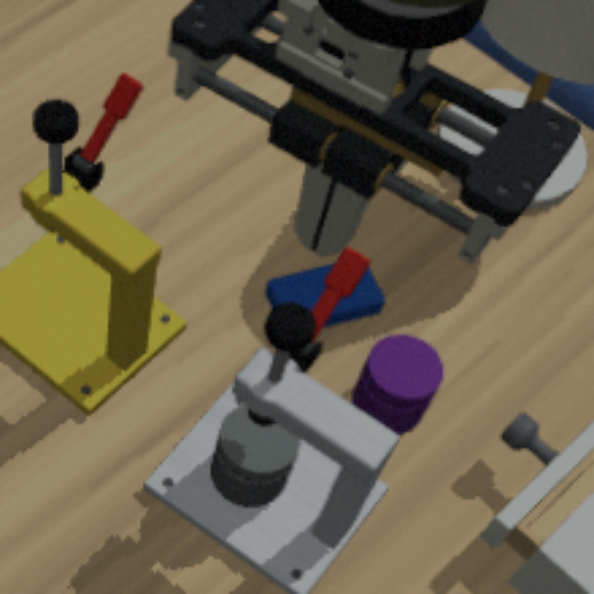

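```bash
python3 st.py "(0.4927,0.227,0.225)"
python3 - <<'E'
from h import *
p=robot.read_camera("scene"); u=proj(p,robot.read_state()["tool_pos"]); print(u)
q=robot.read_camera("top"); v=proj(q,robot.read_state()["tool_pos"]); print(v)
a=p["img"][100:220,350:470]; b=q["img"][150:270,160:280]
A=cv2.resize(a,None,fx=3.3,fy=3.3); B=cv2.resize(b,None,fx=3.3,fy=3.3)
cv2.circle(A,tuple(int(x) for x in (u-[350,100])*3.3),3,(0,255,0),-1)
cv2.circle(B,tuple(int(x) for x in (v-[160,150])*3.3),3,(0,255,0),-1)
cv2.imwrite("pics/s2z.png",np.hstack([A,B]))
E
```

```text
t 2.7667 pos [0.4949 0.2284 0.271 ] xhead 10.254706853394849 z [-0.001  0.    -1.   ] F [-0.19  0.54 -0.2 ] open 0.00034183311220896656 q [ 0.34 -0.04  1.52  0.    1.66  0.16]
(0.4927,0.227,0.225) tool shift [-0.0024  0.001   0.046 ]
[415.73793243 157.08239594]
[215.68746202 206.15878583]
```

View pics/s2z.png

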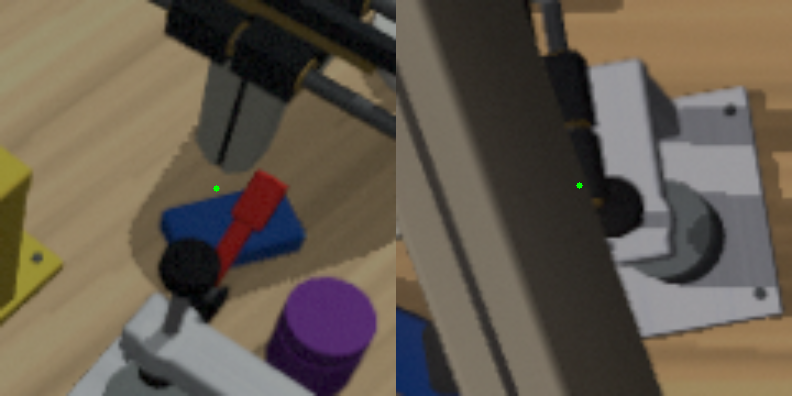

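Run:
```python
from h import *
p=robot.read_camera("scene"); X=robot.read_state()["tool_pos"]; u=proj(p,X); print(X,u)
for i in range(3):
    d=np.zeros(3); d[i]=.01; print(proj(p,X+d)-u)
print(proj(p,X+[0,0,.084])-u)
A=cv2.resize(p["img"][60:180,360:480],None,fx=5,fy=5,interpolation=cv2.INTER_CUBIC)
import math
R=cv2.Rodrigues(np.array(robot.read_state()["orientation"]))[0]
for dx in(-.0175,0,.0175):
  for dy in(-.0075,0,.0075):
    for dz,c in((0,(0,255,0)),(-.019,(0,255,255)),(-.05,(255,0,255))):
      w=(proj(p,X+R@[dx,dy,dz])-[360,60])*5; cv2.circle(A,tuple(int(x) for x in w),3,c,-1)
cv2.imwrite("pics/s3z.png",A)
```

```text
[0.49366392 0.23042757 0.27133469] [415.93126888 156.46584128]
[4.67926064 3.88520941]
[ 4.26855112 -3.30264535]
[ 1.2290775  -3.95369951]
[ 11.33032366 -36.61906654]
```

View pics/s3z.png

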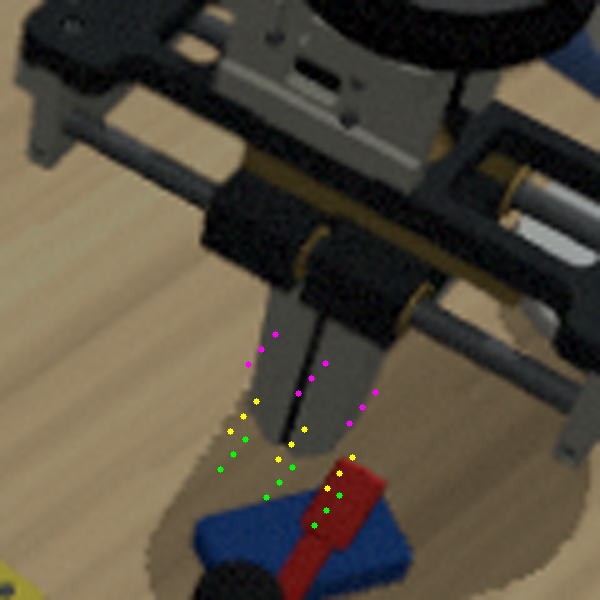

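Run:
```python
from h import *
for i in range(6):
    robot.read_camera("scene"); s=robot.read_state(); print(np.round(s["tool_pos"],4),np.round(s["q"],4),np.round(s["dq"],3))
```

```text
[0.4936 0.2306 0.2714] [ 3.4270e-01 -3.9100e-02  1.5182e+00  3.0000e-04  1.6623e+00  1.6150e-01] [ 0.005 -0.002 -0.001 -0.001 -0.002  0.004]
[0.4936 0.2306 0.2714] [ 3.4280e-01 -3.9100e-02  1.5182e+00  2.0000e-04  1.6623e+00  1.6160e-01] [ 0.001  0.001 -0.001 -0.001  0.001  0.005]
[0.4936 0.2306 0.2714] [ 3.4280e-01 -3.9100e-02  1.5181e+00  1.0000e-04  1.6622e+00  1.6180e-01] [-0.002  0.002 -0.001 -0.001 -0.002  0.003]
[0.4937 0.2304 0.2714] [ 3.4250e-01 -3.9000e-02  1.5181e+00  1.0000e-04  1.6622e+00  1.6180e-01] [-0.004  0.002 -0.001 -0.001  0.     0.002]
[0.4938 0.2303 0.2714] [ 0.3423 -0.0389  1.518   0.      1.6622  0.1619] [-0.006  0.001 -0.001 -0.     0.002  0.002]
[0.4939 0.2301 0.2714] [ 0.3419 -0.0388  1.518   0.      1.6622  0.162 ] [-0.004  0.002 -0.002 -0.     0.    -0.   ]
```

Emit:
jog_arm(
  commands=[1,0,0.001,0.015,0,1,0,0,0.015,0,1,0,0,0.013,0,1,0,0,0,0,1,0,0,0,0],
)

```text
t: 3.63
tool_pos: [0.4937, 0.2284, 0.2274]
orientation: [3.129, 0.28, -0.003]
force: [0.1, -0.2, -0.1]
opening: 0.0004
```

```bash
python3 st.py "(0.4927,0.227,0.225)"
cat > z.py <<'E'
from h import *
import sys
u0,v0,n,f,name=int(sys.argv[1]),int(sys.argv[2]),int(sys.argv[3]),int(sys.argv[4]),sys.argv[5]
p=robot.read_camera("scene"); X=robot.read_state()["tool_pos"]
A=cv2.resize(p["img"][v0:v0+n,u0:u0+n],None,fx=f,fy=f,interpolation=cv2.INTER_CUBIC)
A=cv2.convertScaleAbs(A,alpha=1.6)
w=(proj(p,X)-[u0,v0])*f; cv2.circle(A,tuple(int(x) for x in w),3,(0,255,0),-1)
cv2.imwrite(f"pics/{name}.png",A)
E
python3 z.py 350 100 120 5 s4
```

```text
t 3.6333 pos [0.4937 0.2284 0.2274] xhead 10.244549037363187 z [-0.002 -0.001 -1.   ] F [ 0.1  -0.22 -0.1 ] open 0.00035154178105412445 q [ 0.34 -0.03  1.59  0.    1.59  0.16]
(0.4927,0.227,0.225) tool shift [-0.0013  0.0012  0.0024]
```

View pics/s4.png

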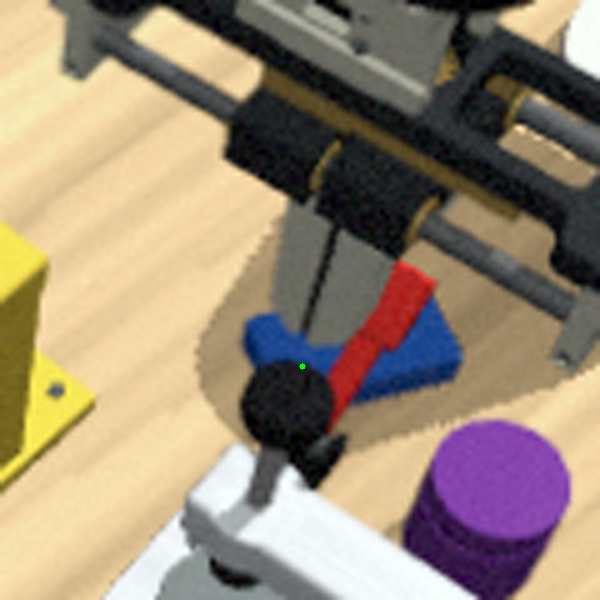

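Run:
```python
from h import *
p=robot.read_camera("top"); X=robot.read_state()["tool_pos"]
A=cv2.convertScaleAbs(p["img"],alpha=1.5)
for h in(0,.084,.15,.2,.25,.3):
    w=proj(p,np.array(X)+[0,0,h]); print(h,w); cv2.circle(A,tuple(int(x) for x in w),2,(0,255,0),-1)
cv2.imwrite("pics/t4.png",cv2.resize(A[100:340,60:360],None,fx=2.6,fy=2.5))
p=robot.read_camera("scene")
A=cv2.convertScaleAbs(p["img"],alpha=1.5)
for h in(0,.084,.15,.2,.25,.3):
    w=proj(p,np.array(X)+[0,0,h]); print(h,w); cv2.circle(A,tuple(int(x) for x in w),2,(0,255,0),-1)
cv2.imwrite("pics/s5.png",A[:300,250:])
```

```text
0 [222.47063761 209.1317715 ]
0.084 [209.97925367 201.62846559]
0.15 [197.79420415 194.30309172]
0.2 [186.69505919 187.62520488]
0.25 [173.48381631 179.66976628]
0.3 [157.50958184 170.04037126]
0 [410.81947137 173.09034292]
0.084 [421.03165482 140.28513261]
0.15 [430.69153066 108.96479228]
0.2 [439.21131706  81.08723576]
0.25 [448.98129766  48.7951324 ]
0.3 [460.21858342  11.16568879]
```

View pics/t4.png

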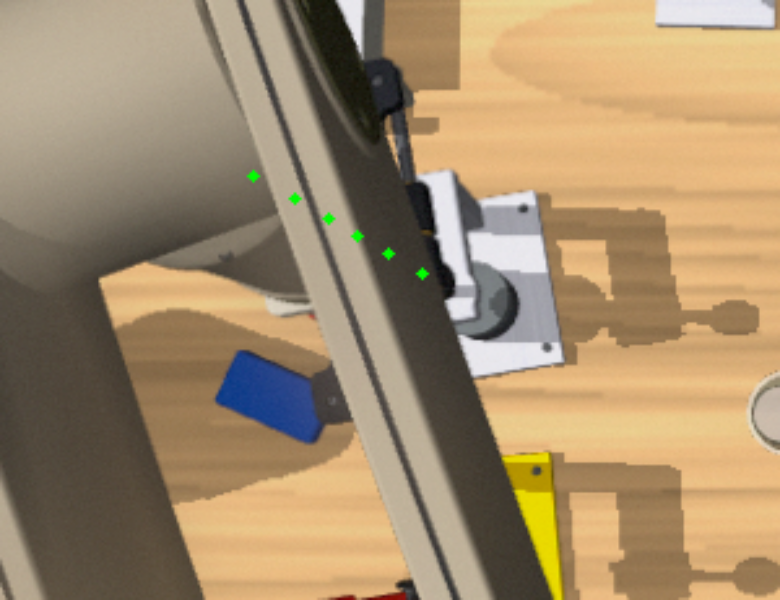

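View pics/s5.png

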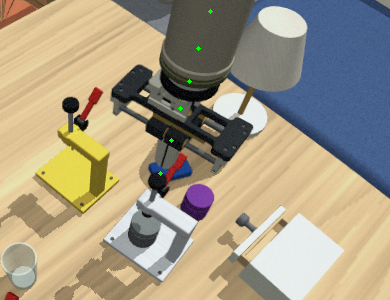

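Emit:
jog_arm(
  commands=[1,-0.001,0.001,0.003,0,1,0,0,0.003,0,1,0,0,0.003,0,1,0,0,0.003,0,1,0,0,0.003,0,1,0,0,0,0],
)

```text
t: 4.28
tool_pos: [0.4932, 0.2272, 0.2122]
orientation: [3.129, 0.28, -0.002]
force: [-0.1, 0.2, -0.3]
opening: 0.0006
```

```bash
python3 st.py "(0.4927,0.227,0.186)"; python3 z.py 350 100 120 5 s6
```

```text
t 4.2833 pos [0.4932 0.2272 0.2122] xhead 10.226965734475494 z [-0.001 -0.    -1.   ] F [-0.09  0.22 -0.28] open 0.0006355321048343608 q [ 0.34 -0.03  1.62 -0.    1.56  0.16]
(0.4927,0.227,0.186) tool shift [-0.0005  0.0001  0.0262]
```

View pics/s6.png

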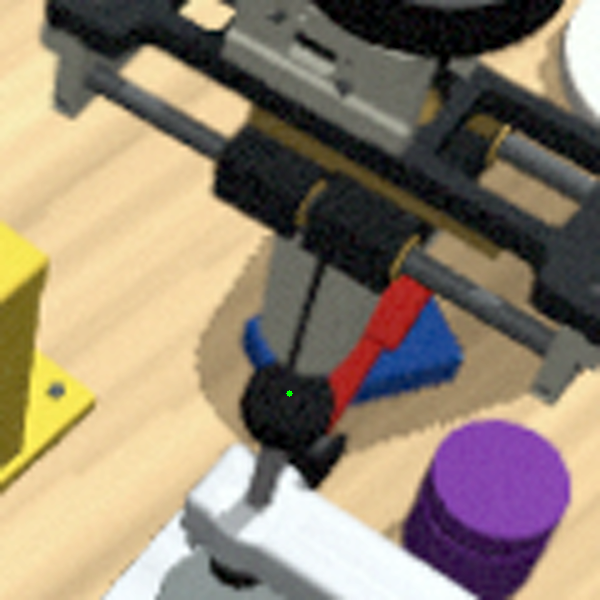

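Run:
```python
from h import *
import pickle
P=pickle.load(open("p0.pkl","rb")); s,t=P["scene"],P["top"]
def blob(p,x0,x1,y0,y1):
    g=p["img"][y0:y1,x0:x1].max(2); m=(g<45).astype(np.uint8)
    return m
for p,b in((s,(392,425,165,200)),(t,(212,240,198,232))):
    x0,x1,y0,y1=b; print(p["img"][y0:y1,x0:x1].max(2)[::2,::1].tolist() if 0 else "")
    m=blob(p,*b)
    for r in m: print("".join(".#"[v] for v in r))
# render: project knob cylinder silhouettes for hypotheses
from scipy.spatial import ConvexHull
def sil(p,x,y,zt):
    a=np.linspace(0,2*np.pi,60); pts=[proj(p,(x+.016*np.cos(q),y+.016*np.sin(q),z)) for q in a for z in(zt,zt-.014)]
    pts=np.array(pts); return pts.min(0),pts.max(0)
for z in(.2,.205,.21,.215,.22): print(z,[np.round(sil(p,.4927,.2271,z),1).tolist() for p in(s,t)])
```

```text
.................................
.................................
.................................
.................................
.................................
.................................
.................................
.............####................
.........###########.............
.........#############...........
........###############..........
........################.........
.......#################.........
.......#################.....#...
.......##################........
......###################........
......###################........
......##################.........
......##################.........
.......#################.........
.......#################.........
........################.........
.........##############..##......
..........############..###......
..........#################......
...........###############.......
...............###########.......
................#########........
.................#######.........
............#.....######.........
...................####..........
...................###...........
............
[... 747 characters left out ...]
..........
.....###########............
.....######.................
..#.#######.................
..###########...............
.##########.................
.#####......................
............................
............................
............................
............................
............................
0.2 [[[395.7, 175.0], [415.5, 195.0]], [[217.9, 203.3], [237.9, 222.7]]]
0.205 [[[396.1, 173.4], [416.1, 193.4]], [[217.2, 202.9], [237.3, 222.4]]]
0.21 [[[396.6, 171.7], [416.7, 191.9]], [[216.5, 202.4], [236.8, 222.1]]]
0.215 [[[397.0, 170.0], [417.2, 190.2]], [[215.8, 202.0], [236.2, 221.8]]]
0.22 [[[397.5, 168.2], [417.8, 188.6]], [[215.1, 201.6], [235.7, 221.5]]]
```

Emit:
jog_arm(
  commands=[1,0,0,0.003,0,1,0,0,0.003,0,1,0,0,0,0],
)

```text
t: 4.58
tool_pos: [0.4934, 0.2272, 0.2065]
orientation: [3.129, 0.28, -0.001]
force: [-0.6, -0.9, 0.5]
opening: 0.0002
```

```bash
python3 st.py "(0.4927,0.227,0.186)"
```

```text
t 4.5833 pos [0.4934 0.2272 0.2065] xhead 10.224757747541133 z [-0.001 -0.    -1.   ] F [-0.64 -0.9   0.49] open 0.00015578651283826403 q [ 0.34 -0.03  1.62 -0.    1.55  0.16]
(0.4927,0.227,0.186) tool shift [-0.0007  0.0001  0.0205]
```

Emit:
jog_arm(
  commands=[1,0,0,0.002,0,1,0,0,0.002,0,1,0,0,0,0],
)

```text
t: 4.83
tool_pos: [0.4935, 0.2273, 0.2027]
orientation: [3.129, 0.28, -0.001]
force: [0.1, 0.3, -0.8]
opening: 0.0006
```

```bash
python3 st.py; python3 z.py 350 100 120 5 s7
```

```text
t 4.8333 pos [0.4935 0.2273 0.2027] xhead 10.22362220232621 z [-0.001 -0.    -1.   ] F [ 0.13  0.26 -0.85] open 0.0005582801721925016 q [ 0.34 -0.03  1.63 -0.    1.54  0.16]
```

View pics/s7.png

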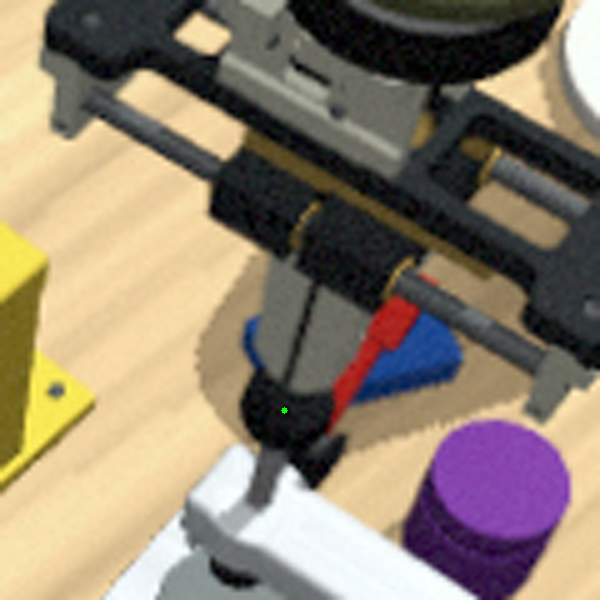

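Emit:
jog_arm(
  commands=[1,0,0,0.002,0,1,0,0,0.002,0,1,0,0,0,0],
)

```text
t: 5.13
tool_pos: [0.4934, 0.2273, 0.1987]
orientation: [3.129, 0.28, -0.001]
force: [0.2, 0.0, -0.8]
opening: 0.0007
```

```bash
python3 st.py; python3 z.py 350 100 120 5 s8
```

```text
t 5.1333 pos [0.4934 0.2273 0.1987] xhead 10.223462024976003 z [-0.001 -0.    -1.   ] F [ 0.21  0.04 -0.8 ] open 0.0006962110256602354 q [ 0.34 -0.03  1.64 -0.    1.53  0.16]
```

View pics/s8.png

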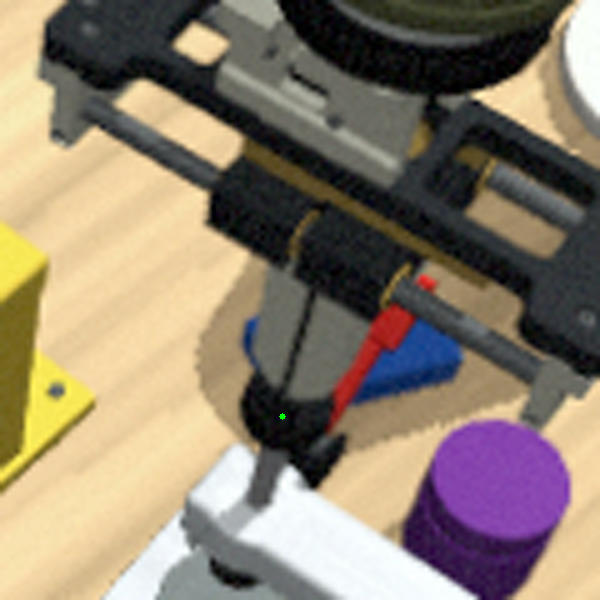

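Emit:
jog_arm(
  commands=[1,0,0,0.002,0,1,0,0,0.002,0,1,0,0,0,0],
)

```text
t: 5.43
tool_pos: [0.4934, 0.2273, 0.1947]
orientation: [3.129, 0.28, -0.001]
force: [-0.1, 0.7, 0.1]
opening: 0.001
```

```bash
python3 st.py; python3 z.py 350 100 120 5 s9
```

```text
t 5.4333 pos [0.4934 0.2273 0.1947] xhead 10.226396732322668 z [-0.001 -0.    -1.   ] F [-0.14  0.71  0.13] open 0.0009623960084494084 q [ 0.34 -0.02  1.64 -0.    1.52  0.16]
```

View pics/s9.png

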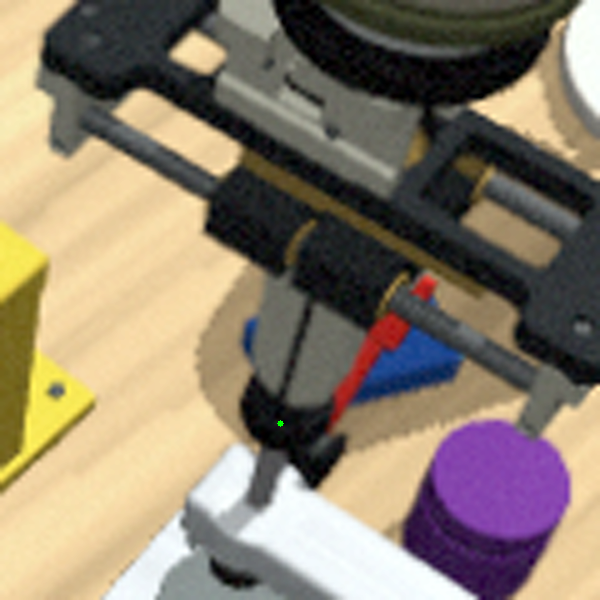

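Emit:
jog_arm(
  commands=[1,0,0,0.002,0,1,0,0,0.002,0,1,0,0,0,0],
)

```text
t: 5.73
tool_pos: [0.4935, 0.2273, 0.1907]
orientation: [3.129, 0.28, -0.001]
force: [0.2, -0.5, 0.7]
opening: 0.0004
```

```bash
python3 st.py
cat > cmp.py <<'E'
from h import *
import sys
p=robot.read_camera("scene"); a=cv2.imread("pics/scene0.png"); b=p["img"]; cv2.imwrite(f"pics/raw_{sys.argv[1]}.png",b)
f=lambda i:cv2.convertScaleAbs(cv2.resize(i[155:255,370:450],None,fx=5,fy=5,interpolation=cv2.INTER_CUBIC),alpha=1.6)
cv2.imwrite(f"pics/{sys.argv[1]}.png",np.hstack([f(a),f(b)]))
E
python3 cmp.py c1
```

```text
t 5.7333 pos [0.4935 0.2273 0.1907] xhead 10.223343784109934 z [-0.001 -0.    -1.   ] F [ 0.21 -0.45  0.7 ] open 0.000404895460602908 q [ 0.34 -0.02  1.65  0.    1.52  0.16]
```

View pics/c1.png

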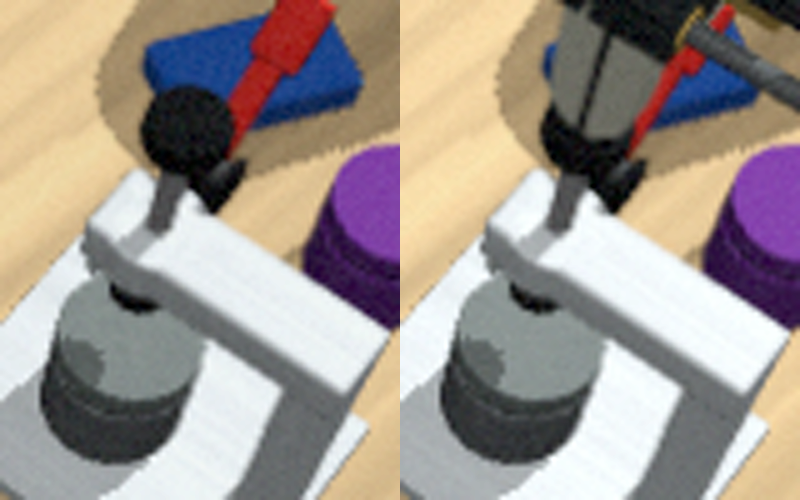

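Emit:
jog_arm(
  commands=[1,0,0,0.002,0,1,0,0,0.002,0,1,0,0,0,0],
)

```text
t: 6.03
tool_pos: [0.4934, 0.2272, 0.1867]
orientation: [3.129, 0.28, -0.001]
force: [-0.3, 0.1, 0.8]
opening: 0.0005
```

```bash
python3 st.py;python3 cmp.py c2
```

```text
t 6.0333 pos [0.4934 0.2272 0.1867] xhead 10.221775450222506 z [-0.001 -0.    -1.   ] F [-0.32  0.13  0.83] open 0.0004936483833916382 q [ 0.34 -0.02  1.65 -0.    1.51  0.16]
```

View pics/c2.png

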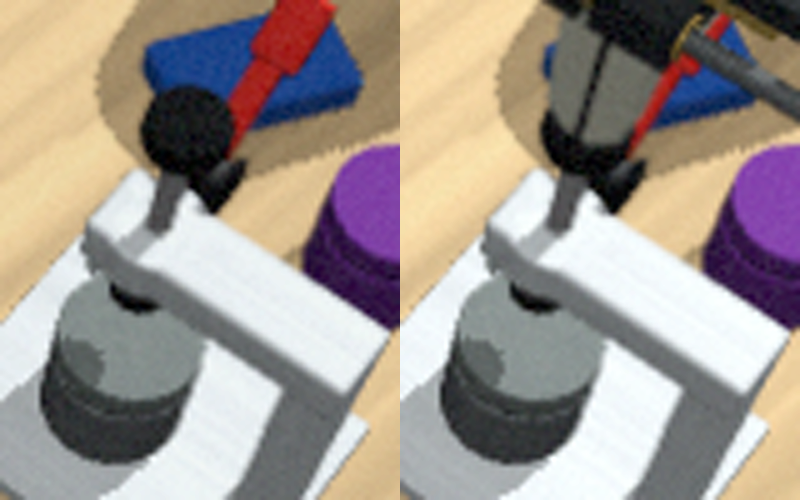

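Run:
```python
from h import *
p=robot.read_camera("scene"); st=robot.read_state(); X=np.array(st["tool_pos"]); R=cv2.Rodrigues(np.array(st["orientation"]))[0]
f=9;u0,v0=385,145
A=cv2.convertScaleAbs(cv2.resize(p["img"][v0:v0+62,u0:u0+44],None,fx=f,fy=f,interpolation=cv2.INTER_CUBIC),alpha=2.2)
B=A.copy()
for dz,c in((0,(0,255,0)),(-.01,(0,255,255)),(-.02,(255,0,255))):
    q=[(proj(p,X+R@[a,b,dz])-[u0,v0])*f for a,b in((-.0175,-.0075),(.0175,-.0075),(.0175,.0075),(-.0175,.0075))]
    cv2.polylines(B,[np.int32(q)],True,c,1)
cv2.imwrite("pics/m1.png",np.hstack([A,B]))
```

```text
(no output)
```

View pics/m1.png

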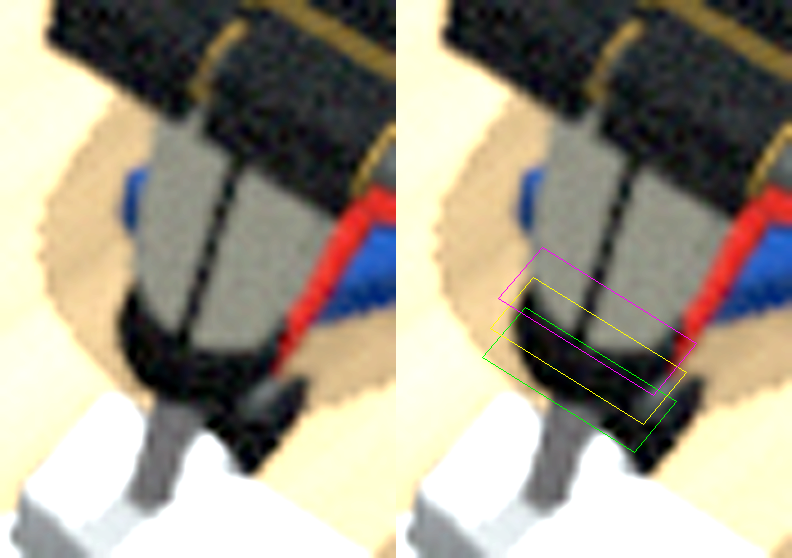

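Emit:
jog_arm(
  commands=[1,0,0,0.002,0,1,0,0,0.002,0,1,0,0,0,0],
)

```text
t: 6.38
tool_pos: [0.4938, 0.2274, 0.1831]
orientation: [-3.129, -0.28, -0.0]
force: [-0.3, -0.2, -0.3]
opening: 0.0001
```

```bash
python3 st.py;python3 cmp.py c3
```

```text
t 6.3833 pos [0.4938 0.2274 0.1831] xhead 10.224658160293217 z [ 0.  0. -1.] F [-0.3  -0.24 -0.32] open 0.00010149134548526181 q [ 0.34 -0.02  1.66  0.    1.5   0.16]
```

View pics/c3.png

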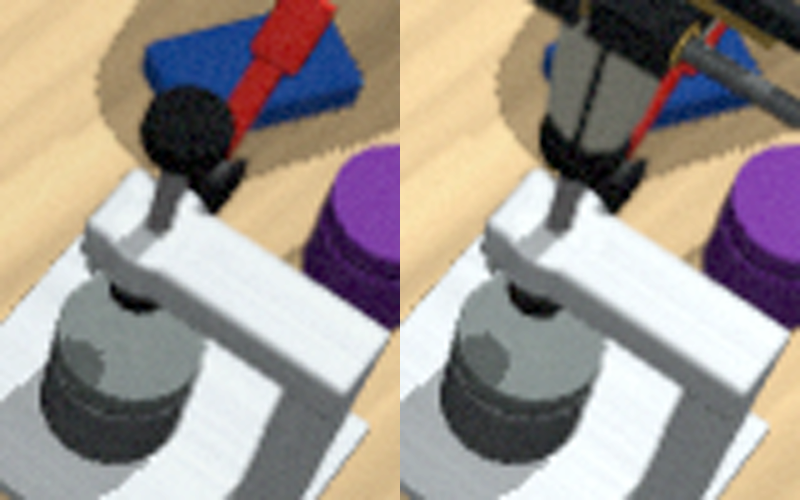

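Emit:
jog_arm(
  commands=[1,0,0,0.002,0,1,0,0,0.002,0,1,0,0,0.002,0],
)

```text
t: 6.68
tool_pos: [0.4937, 0.2274, 0.1772]
orientation: [-3.129, -0.28, -0.0]
force: [-1.0, 0.1, 3.0]
opening: 0.0005
```

```bash
python3 st.py;python3 cmp.py c4; python3 st.py
```

```text
t 6.6833 pos [0.4937 0.2274 0.1772] xhead 10.2256347505305 z [ 0.  0. -1.] F [-1.03  0.12  2.99] open 0.0005406369432924668 q [ 0.34 -0.02  1.67 -0.    1.49  0.16]
t 6.7333 pos [0.4937 0.2273 0.1767] xhead 10.223284839924546 z [-0. -0. -1.] F [1.18 0.31 1.84] open 0.0009113192480180777 q [ 0.34 -0.02  1.67 -0.    1.49  0.16]
```

View pics/c4.png

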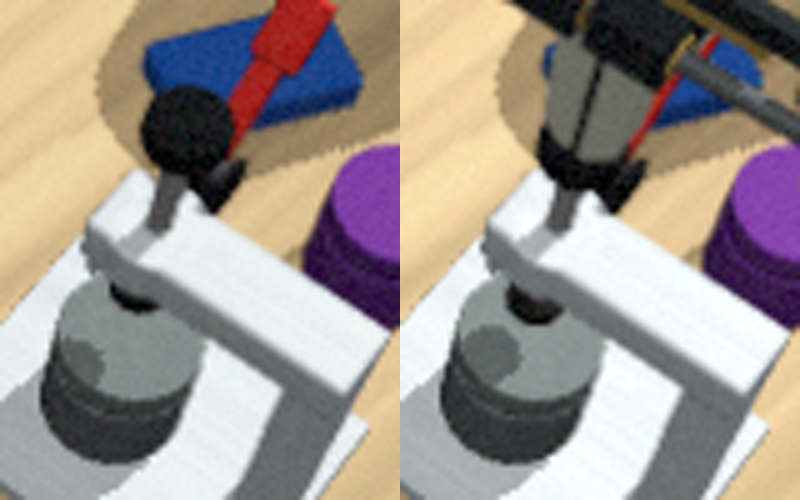

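Emit:
jog_arm(
  commands=[1,0,0,0.002,0,1,0,0,0.002,0,1,0,0,0.002,0,1,0,0,0.002,0],
)

```text
t: 7.07
tool_pos: [0.4937, 0.2274, 0.169]
orientation: [-3.129, -0.28, -0.0]
force: [0.3, -0.2, 1.9]
opening: 0.0001
```

```bash
python3 st.py;python3 cmp.py c5; python3 st.py
```

```text
t 7.0667 pos [0.4937 0.2274 0.169 ] xhead 10.224544777410255 z [ 0.  0. -1.] F [ 0.34 -0.22  1.93] open 0.00013841062817530116 q [ 0.34 -0.01  1.68 -0.    1.48  0.16]
t 7.1167 pos [0.4936 0.2273 0.1686] xhead 10.223325046222449 z [-0. -0. -1.] F [0.51 0.14 1.98] open 0.0005784991122627281 q [ 0.34 -0.01  1.68 -0.    1.48  0.16]
```

View pics/c5.png

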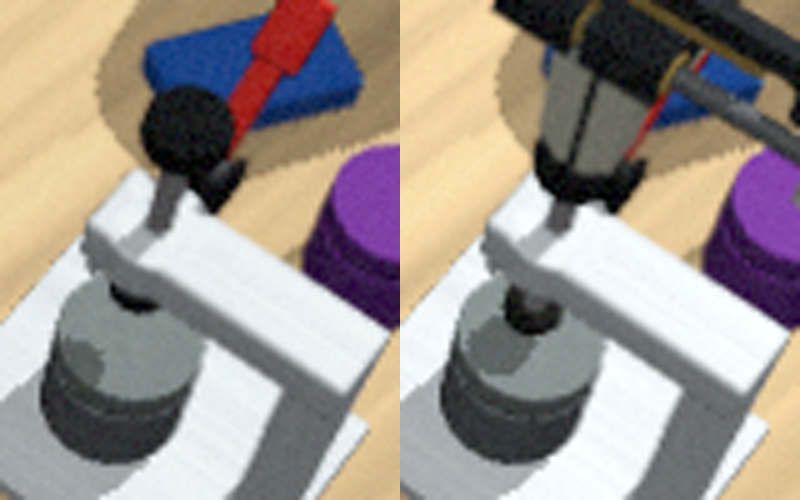

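Emit:
jog_arm(
  commands=[1,0,0,0.002,0,1,0,0,0.002,0,1,0,0,0,0],
)

```text
t: 7.37
tool_pos: [0.4935, 0.2273, 0.1647]
orientation: [3.129, 0.28, -0.001]
force: [0.2, 0.3, -0.4]
opening: 0.0006
```

Emit:
jog_arm(
  commands=[1,0,0,0.001,0,1,0,0,0.001,0,1,0,0,0,0],
)

```text
t: 7.62
tool_pos: [0.4936, 0.2273, 0.163]
orientation: [3.129, 0.28, -0.0]
force: [-0.4, -0.3, 0.0]
opening: 0.0003
```

```bash
python3 st.py;python3 cmp.py c6; python3 st.py
```

```text
t 7.6167 pos [0.4936 0.2273 0.163 ] xhead 10.22233444197021 z [-0. -0. -1.] F [-0.39 -0.26  0.02] open 0.00034548015518372807 q [ 0.34 -0.01  1.68  0.    1.47  0.16]
t 7.6667 pos [0.4935 0.2273 0.163 ] xhead 10.225338750552988 z [-0. -0. -1.] F [-0.14  0.81  0.35] open 0.00044541664897993784 q [ 0.34 -0.01  1.68 -0.    1.47  0.16]
```

View pics/c6.png

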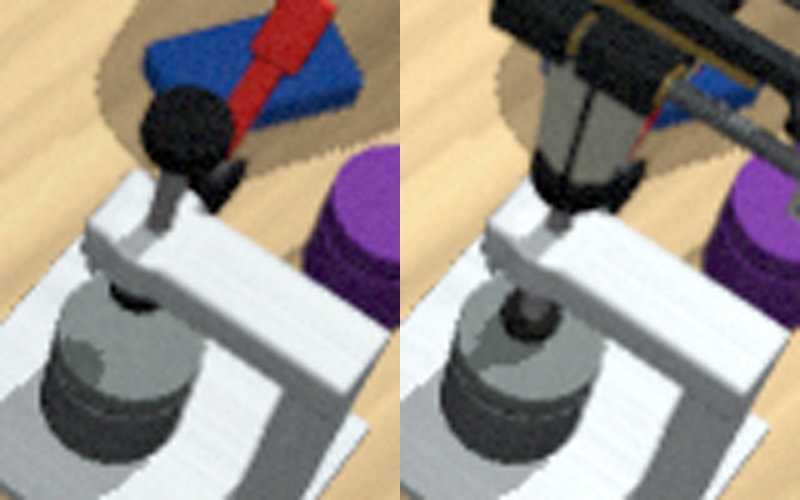

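Emit:
jog_arm(
  commands=[1,0,0,0.001,0,1,0,0,0.001,0,1,0,0,0.001,0],
)

```text
t: 7.92
tool_pos: [0.4936, 0.2273, 0.1602]
orientation: [3.129, 0.28, -0.0]
force: [-1.7, -0.8, 1.6]
opening: 0.0007
```

Emit:
jog_arm(
  commands=[1,0,0,0.001,0,1,0,0,0.001,0],
)

```text
t: 8.08
tool_pos: [0.4937, 0.2273, 0.1588]
orientation: [-3.129, -0.28, -0.0]
force: [-5.7, -2.7, 13.5]
opening: 0.0005
```

```bash
python3 st.py;python3 cmp.py c7; python3 st.py
```

```text
t 8.0833 pos [0.4937 0.2273 0.1588] xhead 10.224641248904664 z [ 0.  0. -1.] F [-5.65 -2.67 13.49] open 0.0004645839459259924 q [ 0.34 -0.01  1.69 -0.    1.46  0.16]
t 8.1333 pos [0.4936 0.2274 0.1589] xhead 10.226942910503054 z [ 0.  0. -1.] F [-1.92 -1.46  6.2 ] open 0.0007356568342437331 q [ 0.34 -0.01  1.69  0.    1.46  0.16]
```

View pics/c7.png

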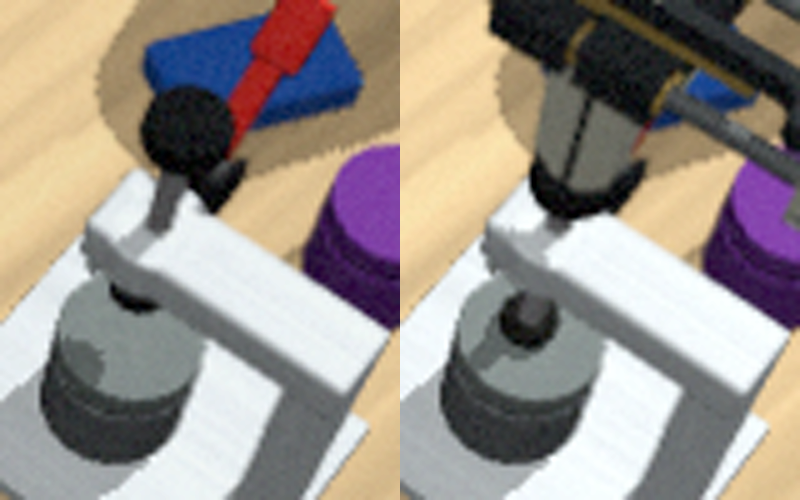

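Emit:
jog_arm(
  commands=[1,0,0,0.0005,0,1,0,0,0.0005,0],
)

```text
t: 8.3
tool_pos: [0.4938, 0.2274, 0.1588]
orientation: [-3.129, -0.28, -0.001]
force: [-6.6, -2.2, 16.5]
opening: 0.0005
```

```bash
python3 st.py
```

```text
t 8.3 pos [0.4938 0.2274 0.1588] xhead 10.227658937833768 z [ 0.001  0.    -1.   ] F [-6.65 -2.22 16.47] open 0.0005230398535402917 q [ 0.34 -0.01  1.69 -0.    1.46  0.16]
```

Emit:
jog_arm(
  commands=[1,0,0,-0.005,0,1,0,0,-0.02,0,1,0,0,-0.035,0,1,0,0,-0.02,0,1,0,0,0,0],
)

```text
t: 8.72
tool_pos: [0.4962, 0.2283, 0.243]
orientation: [-3.127, -0.28, -0.013]
force: [0.7, 0.3, 1.1]
opening: 0.0007
```

```bash
python3 st.py "(0.4791,0.3094,0.23)"; python3 cmp.py c8
python3 - <<'E'
from h import *
import pickle
P={n:robot.read_camera(n) for n in("scene","top")}
for n,p in P.items():
    for t in("stop_knob","clamp_pad","drying_jar"):
        for r in robot.pinpoint(t,p): print(n,t,round(r["score"],2),np.round([r["position"][1]*640,r["position"][0]*480],1))
    print(n,proj(p,(.4927,.2271,.186)))
E
```

```text
t 8.7167 pos [0.4962 0.2283 0.243 ] xhead 10.228325474243652 z [ 0.008  0.003 -1.   ] F [0.72 0.29 1.05] open 0.0006722628580826787 q [ 0.34 -0.04  1.57  0.    1.6   0.16]
(0.4791,0.3094,0.23) tool shift [-0.0025 -0.0828  0.0131]
scene stop_knob 0.65 [319.4 101.9]
scene stop_knob 0.63 [404.2 189.6]
scene clamp_pad 0.82 [342.6  92.9]
scene clamp_pad 0.73 [431.2 162.1]
scene drying_jar 0.71 [438.6 211.6]
scene drying_jar 0.6 [392.5 234.8]
scene [404.82638242 187.24615234]
top stop_knob 0.65 [224.  343.1]
top stop_knob 0.59 [228.9 216. ]
top clamp_pad 0.57 [190.8 341.7]
top drying_jar 0.88 [248.  221.9]
top drying_jar 0.33 [421.7 205.4]
top [228.77757746 213.53566803]
```

View pics/c8.png

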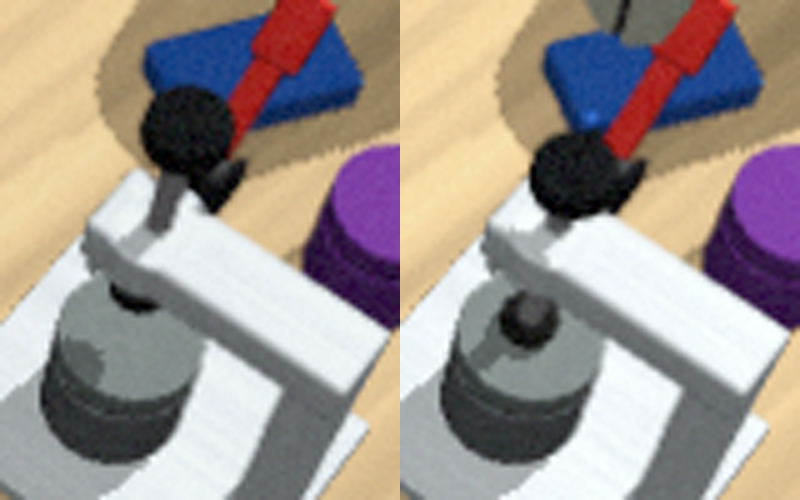

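Emit:
jog_arm(
  commands=[1,0,-0.0276,0,0,1,0,-0.0276,0,0,1,0,-0.0276,0,0,1,0,0,0,0,1,0,0,0,0,1,0,0,0.02,0,1,0,0,0.02,0,1,0,0,0,0,1,0,0,0,0],
)

```text
t: 9.92
tool_pos: [0.4782, 0.3075, 0.1959]
orientation: [3.128, 0.279, -0.005]
force: [0.2, -1.4, 0.0]
opening: 0.0008
```

```bash
python3 st.py "(0.4791,0.3094,0.18)"; python3 z.py 360 90 120 5 s20
python3 - <<'E'
from h import *
p=robot.read_camera("top"); A=cv2.convertScaleAbs(cv2.resize(p["img"][150:270,130:280],None,fx=5,fy=5),alpha=1.6); cv2.imwrite("pics/t20.png",A)
E
```

```text
t 9.9167 pos [0.4782 0.3075 0.1959] xhead 10.177278716520942 z [-0.003 -0.002 -1.   ] F [ 0.25 -1.44  0.  ] open 0.000835545564836527 q [ 0.48  0.05  1.57 -0.    1.53  0.3 ]
(0.4791,0.3094,0.18) tool shift [ 0.0013 -0.0018  0.0159]
```

View pics/s20.png

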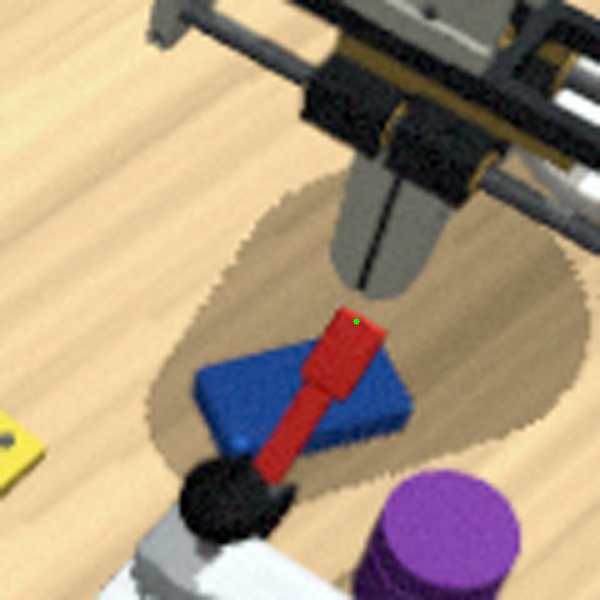

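View pics/t20.png

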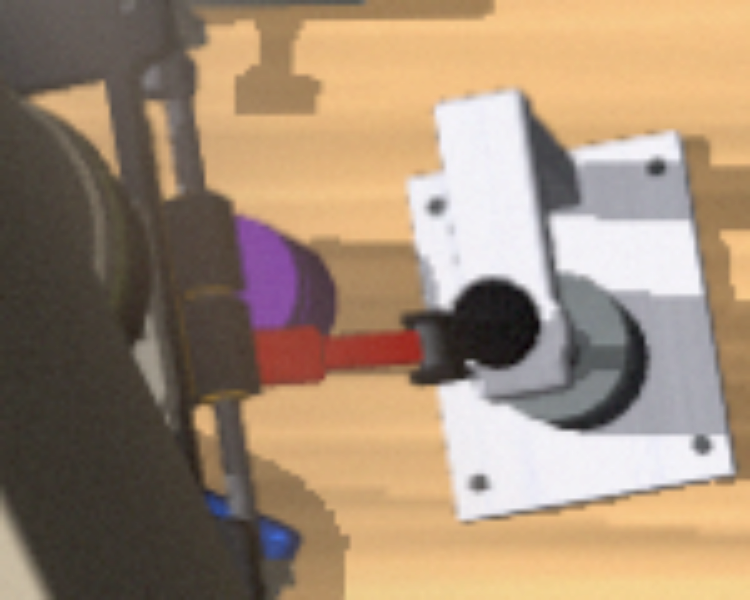

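Run:
```python
from h import *
p=robot.read_camera("scene"); st=robot.read_state(); X=np.array(st["tool_pos"]); R=cv2.Rodrigues(np.array(st["orientation"]))[0]
f=9;u0,v0=408,120
A=cv2.convertScaleAbs(cv2.resize(p["img"][v0:v0+62,u0:u0+44],None,fx=f,fy=f,interpolation=cv2.INTER_CUBIC),alpha=2.0)
B=A.copy()
for dz,c in((0,(0,255,0)),(-.019,(0,255,255)),(-.027,(255,0,255))):
    q=[(proj(p,X+R@[a,b,dz])-[u0,v0])*f for a,b in((-.0175,-.0075),(.0175,-.0075),(.0175,.0075),(-.0175,.0075))]
    cv2.polylines(B,[np.int32(q)],True,c,1)
for Y in((.4793,.3123,.196),(.4808,.3026,.1895),(.483,.2902,.1829)):
    w=(proj(p,Y)-[u0,v0])*f; cv2.circle(B,tuple(int(x) for x in w),3,(255,0,0),-1)
cv2.imwrite("pics/m2.png",np.hstack([A,B])); print(X)
```

```text
[0.47978367 0.30872274 0.19883299]
```

View pics/m2.png

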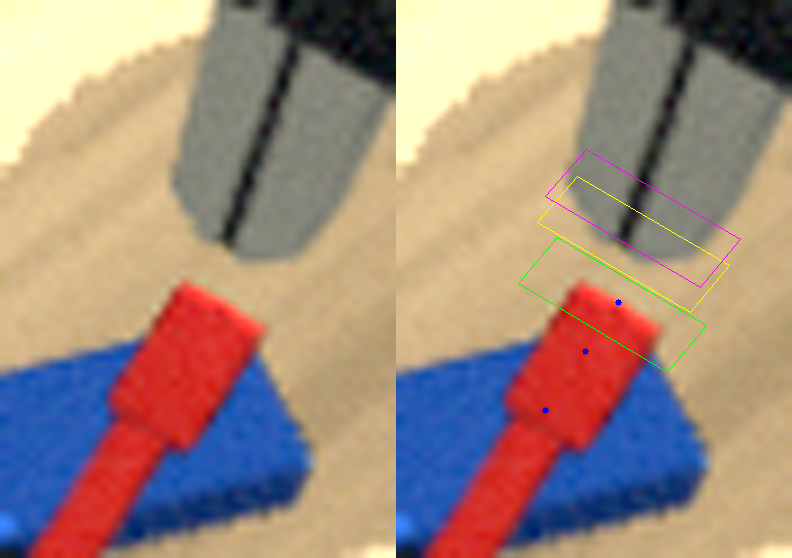

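Emit:
jog_arm(
  commands=[1,0,0,0.004,0,1,0,0,0.004,0,1,0,0,0.004,0,1,0,0,0.004,0,1,0,0,0.004,0,1,0,0,0.003,0,1,0,0,0.003,0],
)

```text
t: 10.65
tool_pos: [0.4789, 0.3096, 0.1713]
orientation: [-3.128, -0.28, -0.0]
force: [-1.7, 3.3, 4.6]
opening: 0.0006
```

```bash
python3 st.py ; python3 z.py 360 90 120 5 s21
```

```text
t 10.65 pos [0.4789 0.3096 0.1713] xhead 10.242487554771015 z [ 0.     0.001 -1.   ] F [-1.72  3.32  4.56] open 0.0005873734529952019 q [0.48 0.06 1.6  0.   1.48 0.3 ]
```

View pics/s21.png

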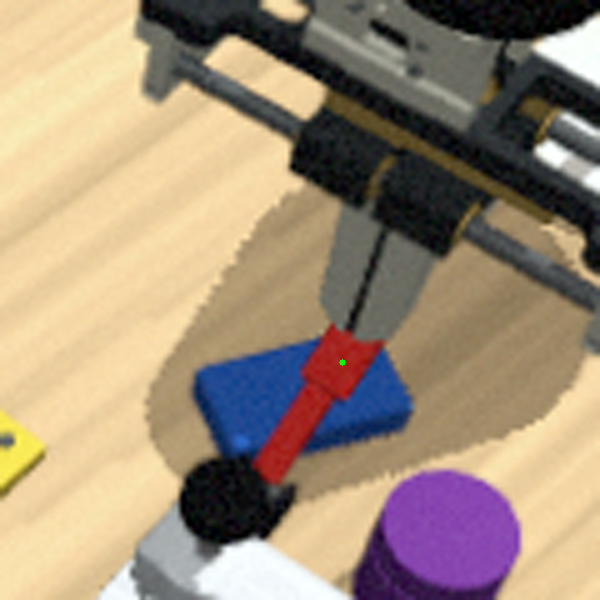

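Emit:
jog_arm(
  commands=[1,0,0,0.003,0,1,0,0,0.003,0,1,0,0,0.003,0,1,0,0,0.003,0],
)

```text
t: 11.03
tool_pos: [0.479, 0.3086, 0.1589]
orientation: [3.129, 0.28, 0.0]
force: [-0.2, 0.1, 2.0]
opening: 0.0003
```

```bash
python3 st.py ; python3 z.py 360 90 120 5 s22
```

```text
t 11.0333 pos [0.479  0.3086 0.1589] xhead 10.221064367479457 z [ 0.    -0.001 -1.   ] F [-0.2  0.1  2. ] open 0.00025312516534362414 q [ 0.48  0.07  1.62 -0.    1.46  0.3 ]
```

View pics/s22.png

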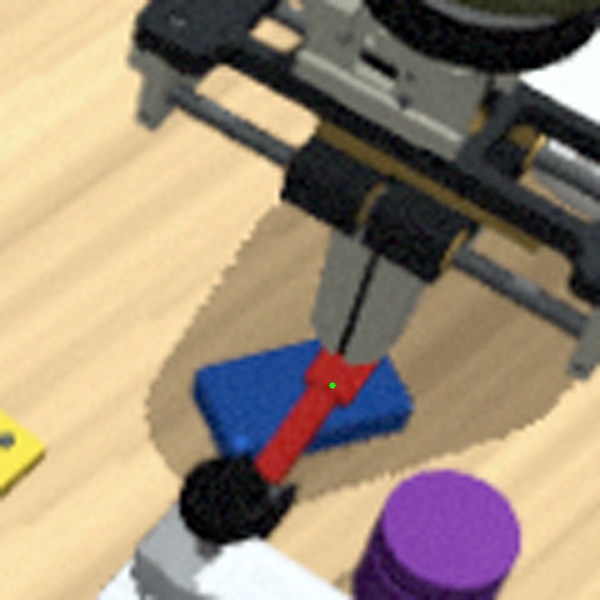

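Emit:
jog_arm(
  commands=[1,0,0,0.003,0,1,0,0,0.003,0,1,0,0,0.003,0,1,0,0,0.003,0,1,0,0,0.002,0],
)

```text
t: 11.5
tool_pos: [0.4788, 0.3087, 0.1446]
orientation: [3.129, 0.28, -0.001]
force: [-0.2, 0.8, 0.9]
opening: 0.0006
```

```bash
python3 st.py ; python3 z.py 360 90 120 5 s23
```

```text
t 11.5 pos [0.4788 0.3087 0.1446] xhead 10.222103431042331 z [-0. -0. -1.] F [-0.17  0.8   0.91] open 0.0005581959639832117 q [ 0.48  0.08  1.63 -0.    1.43  0.3 ]
```

View pics/s23.png

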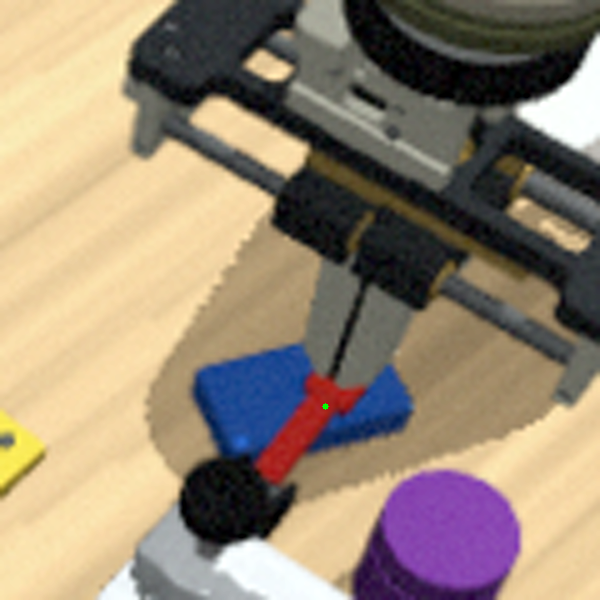

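Emit:
jog_arm(
  commands=[1,0,0,0.003,0,1,0,0,0.003,0,1,0,0,0.002,0,1,0,0,0.002,0],
)

```text
t: 11.88
tool_pos: [0.4789, 0.3089, 0.135]
orientation: [-3.129, -0.28, 0.0]
force: [0.4, 0.8, 2.7]
opening: 0.0006
```

Emit:
jog_arm(
  commands=[1,0,0,0.001,0,1,0,0,0.001,0,1,0,0,0.001,0],
)

```text
t: 12.13
tool_pos: [0.4789, 0.3089, 0.1322]
orientation: [-3.129, -0.28, 0.0]
force: [-0.2, 0.3, 1.8]
opening: 0.0005
```

```bash
python3 st.py ; python3 z.py 360 90 120 5 s24
```

```text
t 12.1333 pos [0.4789 0.3089 0.1322] xhead 10.226589356296365 z [-0.  0. -1.] F [-0.17  0.33  1.83] open 0.0005358753460704504 q [0.48 0.08 1.65 0.   1.41 0.3 ]
```

View pics/s24.png

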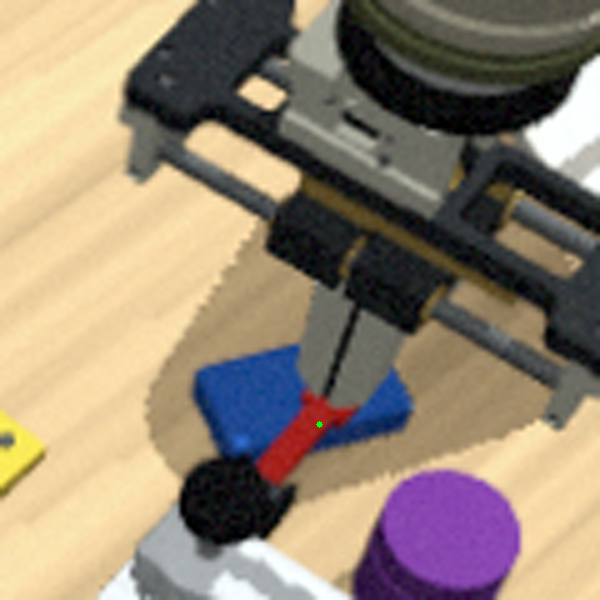

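Emit:
jog_arm(
  commands=[1,0,0,0.001,0,1,0,0,0.001,0],
)

```text
t: 12.35
tool_pos: [0.479, 0.3089, 0.1303]
orientation: [-3.129, -0.28, -0.0]
force: [-0.4, 1.4, 2.0]
opening: 0.0005
```

Emit:
jog_arm(
  commands=[1,0,0,0.001,0,1,0,0,0.001,0],
)

```text
t: 12.52
tool_pos: [0.4792, 0.309, 0.1289]
orientation: [-3.129, -0.28, -0.001]
force: [-3.3, -0.9, 11.9]
opening: 0.0002
```

Emit:
jog_arm(
  commands=[1,0,0,0.0005,0,1,0,0,0.0005,0,1,0,0,0.0005,0,1,0,0,0,0],
)

```text
t: 12.85
tool_pos: [0.4793, 0.309, 0.1287]
orientation: [-3.129, -0.28, -0.002]
force: [-5.0, -1.7, 14.2]
opening: 0.0006
```

Emit:
jog_arm(
  commands=[1,0,0,0.001,0,1,0,0,0,0],
)

```text
t: 13.02
tool_pos: [0.4794, 0.3091, 0.1285]
orientation: [-3.129, -0.28, -0.003]
force: [-8.5, -3.0, 18.5]
opening: 0.0004
```

Firm stop: z no longer moves and the force is 18.5 N. I'll retract and check.

Emit:
jog_arm(
  commands=[1,0,0,-0.005,0,1,0,0,-0.02,0,1,0,0,-0.035,0,1,0,0,-0.035,0,1,0,-0.03,-0.03,0,1,0,-0.03,0,0,1,0,-0.03,0,0,1,0,-0.03,0,0,1,0,-0.03,0,0,1,0,0,0,0],
)

```text
t: 13.85
tool_pos: [0.4503, 0.46, 0.2488]
orientation: [-3.128, -0.285, 0.003]
force: [0.3, 0.8, 0.0]
opening: 0.0004
```

```bash
python3 st.py; python3 cmp.py c30
python3 - <<'E'
from h import *
p=robot.read_camera("scene");q=robot.read_camera("top")
f=4
A=cv2.convertScaleAbs(cv2.resize(p["img"][140:290,350:450],None,fx=f,fy=f,interpolation=cv2.INTER_CUBIC),alpha=1.6)
B=cv2.convertScaleAbs(cv2.resize(q["img"][140:290,190:290],None,fx=f,fy=f,interpolation=cv2.INTER_CUBIC),alpha=1.6)
B=cv2.convertScaleAbs(cv2.resize(q["img"][140:290,170:270],None,fx=f,fy=f,interpolation=cv2.INTER_CUBIC),alpha=1.6)
ax=np.array([.4927,.2271]); ey=np.array([-.1628,.9867])
for I,c,o in((A,p,(350,140)),(B,q,(170,140))):
    for r,z in((.0885,.156),(.1035,.156),(0,.186)):
        w=(proj(c,[*(ax+ey*r),z])-o)*f; cv2.circle(I,tuple(int(v) for v in w),3,(0,255,0),-1)
cv2.imwrite("pics/fin.png",np.hstack([A,B]))
for n,c in(("scene",p),("top",q)):
    for t in("stop_knob","clamp_pad","drying_jar"):
        print(n,t,[(round(r["score"],2),np.round([r["position"][1]*640,r["position"][0]*480],1).tolist()) for r in robot.pinpoint(t,c)])
E
```

```text
t 13.85 pos [0.4503 0.46   0.2488] xhead 10.421507517599277 z [-0.002  0.    -1.   ] F [0.25 0.83 0.03] open 0.0004368377786566876 q [0.72 0.23 1.27 0.   1.64 0.53]
scene stop_knob [(0.79, [404.2, 187.1]), (0.73, [319.0, 99.8]), (0.45, [261.2, 367.9])]
scene clamp_pad [(0.81, [344.1, 96.0]), (0.55, [431.3, 167.7])]
scene drying_jar [(0.96, [441.2, 213.1])]
top stop_knob [(0.84, [226.0, 212.9]), (0.7, [225.9, 343.5])]
top clamp_pad [(0.89, [190.8, 343.1]), (0.65, [183.3, 223.5])]
top drying_jar [(0.98, [243.0, 220.3]), (0.59, [424.7, 204.2]), (0.55, [187.7, 209.8])]
```

View pics/fin.png

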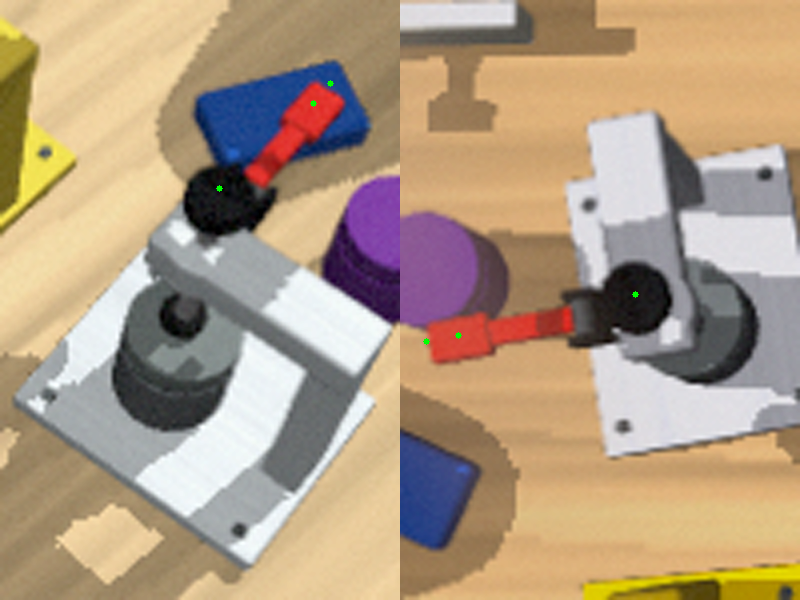

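Run:
```python
from h import *
p=robot.read_camera("scene");q=robot.read_camera("top")
print("pad",tri(ray(p,428.6,166.6),ray(q,185.2,224.4)))
print("knob",tri(ray(p,404.2,187.1),ray(q,228.0,214)), tri(ray(p,404.5,188),ray(q,228.7,213.5)))
print("jar base",atz(q,243,220.3,.012))
s=robot.read_state();print(s["t"],s["force"])
robot.close_job()
```

```text
pad (array([0.47834618, 0.31486146, 0.15302312]), np.float64(0.0015463583085965067))
knob (array([0.49160256, 0.22821284, 0.18429538]), np.float64(0.0015423573792289933)) (array([0.49279164, 0.22741757, 0.18351421]), np.float64(0.0008573283249539532))
jar base [0.49966427 0.232763   0.012     ]
14.4 [ 0.63847445 -0.1158911   0.0863355 ]
the job is handed in; nothing more can be done
```

I pressed the stop over the grey jar down until its foot met the lid, then pushed the red lever down to its firm stop. I then backed the arm away and handed the job in at 14.4 s.

**Last checks**
- **Stop:** the force rose to about 16 N with the knob no longer moving. The final pictures show the foot on the lid, and the knob top measured about 184 mm high (186 mm expected).
- **Lever:** the force rose to about 18 N with no further motion. It looks level, and the pad measured about 153 mm high (156 mm expected, so 3 mm off but about as close as I can measure).
- **Jar and other items:** the jar is upright under the stop. I never went near the spare stand, and the yellow stand and purple jar were not touched.
- **Robot:** it was clear of everything, with the force reading near zero.

**What disagreed**
- **Fingertips:** both contacts came about 27 mm lower in the reported tool height than the described tool end would give. The pictures also showed the fingertips ending above the computed point. I went by force and pictures instead of the reported height.
- **Jar position:** I only rechecked it from the top view. There the network put it about 3 mm from its first top-view reading, within its usual error.

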